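# Hang the cup holder on its slotted post and lock it

### The arm

A 7-joint arm with a two-finger parallel gripper is mounted at the origin on a cart in front of the work surface, level with it; the furniture and walls round the work are solid. World frame = base frame: x ahead of the robot, y to its left, z up, the work surface at z = 0. Lengths are in m, angles in rad, forces in N, time in s.
With the tool pointing down it reaches from about 0.425 to 0.925 m from the base axis. Payload 6.8 kg.
Tool frame: the origin (TCP) lies on the centre line of the jaws, within the pads' length; the fingertips stand 8 mm ahead of it and the grasp point (between the pads) lies 11 mm behind it (bot.tips_ahead is the distance from the TCP to the fingertips, in m); z points along the fingers, y is the line along which they close (so a half turn about z gives the same grasp; the last joint's range is limited). The gripper opens to 85 mm and grips with 20 to 120 N. Pads are 22 mm wide; open, the fingers measure 114 mm over their backs; the gripper's body (76 mm by 85 mm) begins 54 mm behind the grasp point. The pads swing forward as they close: fully open they stand 13 mm farther back than shut.
Start: joints at [-0.108, 0.477, 0.022, 1.555, -0.011, 1.109, -0.083], TCP at [0.675, 0, 0.239] pointing down, gripper open.
Joint ranges: [-2.96, 2.96], [-0.34, 2.1], [-1.41, 1.46], [0.24, 2.44], [-1.37, 4.51], [0.17, 1.92], [-2.96, 2.96]. Speed limits (rad/s): [2.39, 2.39, 3.14, 3.14, 3.14, 3.14, 3.14].

### API

Orientations are given as a unit quaternion [w, x, y, z].
In Python, from station import bot gives the robot as it stands.
- The arm moves only by the tool send_rows, never from a script. Its argument "deltas" is text: rows parted by semicolons, each of 4 numbers parted by spaces: the shift along the tool's x, y, z in m, then the turn about the tool's z in degrees. In form: x y z spin; .... A call has 1 to 5 rows; each row is the pose to reach, as a shift and turn from the pose commanded when the call began, along the tool's axes at that moment; what a row does not reach only later rows make up. A row lasts 1/10 s, in which the tool goes at most 50 mm and 8.59 degrees, less where a joint would pass 70% of its speed; a pose out of reach is approached as far as the arm can. A call with a gripper value outside its range is refused whole. "claw" is the opening, from 0 (shut) to 1 (fully open), set as the call begins (left out, the last holds). The fingers move at their own pace and stop on an object; "force" is the grip in N (left out, the last holds). Time passes only in rows, so rows that repeat a pose let the fingers close. It gives the time, the measured TCP pose, the force, the opening and the grip force at its end, in the units of the state.
- bot.get_obs(): the state, without advancing time (a new reading comes with each control period).
- bot.read_camera(name): name is "scene" or "side" or "wrist"; returns a dict with "img" (400x640x3 uint8, red, green, blue), "depth" (400x640 float32, m along the optical axis (not along the pixel's ray), 0 where there is no reading), "fx", "fy", "cx", "cy" (pixels), "camera_from_world" (4x4, takes a point from world to camera coordinates). Camera axes: x right, y up, looking along -z (the intrinsics and any distortion apply to the point x, -y, -z); pixel columns grow to the right and rows downward; lengths in m; the calibration is good to about 2 mm. A picture is of the moment at which its call begins.
- bot.hand_in(): hands the job in; it is judged then, once.
Trained networks look in a picture, given as the dict that the camera call returned (one of the last four; its "shot" number tells which), for a name from the list of things; names that differ only in an ending like _2 or _b are one class to them, and where a whole thing is asked for, a point or a joint stands for the part that bears it (a point fixed in the world has none). Each returns a list of dicts, best first, with "confidence" (0 to 1); they miss things now and then, are a little off and sometimes report something else, mostly with a low value. They report only what shows in the picture. A call takes as long as a camera call. They do not tell look-alikes from the thing itself.
- bot.masks_of(picture, query): "mask" (400x640 bool, what is visible of it).
- bot.landmark_of(picture, query): "xyz" ([x, y, z] in m, in world coordinates, good to about 4 mm: a listed point, or the origin of a listed thing).
The state is a dict: "t": time; "q": joint angles; "joint_vel": joint speeds; "joint_torque": joint torques, N m; "eef_pos": TCP position; "tool_rot": TCP orientation; "contact_force": force on the tool from outside, world axes, zero at the start; "torque": the same for the moment, N m; "gripper_width": opening from 0.0 (shut) to 1.0 (fully open); "grasp_force": force on a finger pad.
Only numpy, scipy, OpenCV 4.12 (cv2) and the standard library are available. Lean on these libraries where they do the work, as an engineer would, in place of code of your own. Each camera call takes 0.05 s, during which the arm holds its last target. There are 200 camera calls.

### The job

Hang the blue cup holder on the slotted accessory post: hook both of its steel claws into the two slots of the rail and press it straight down, firmly but not roughly, until it sits fully home and the spring catch has snapped in. Let go of it, and leave everything else on the worktop where it is.

Things in the scene. Friction and masses are not known exactly. Their poses are not given: they have to be found in the camera images.
- holder: blue cup with a steel hanging plate, 0.14 to 0.23 kg, standing on the worktop. Frame in mm: z up from the underside, x = 0 the rear of the back plate, claws to +x, fin and cup to -x, mirror-equal about y = 0. Plate: x -9 to 0, 40 wide, z 0 to 92. Blue grip fin: x -77 to -9, 14 thick (y), z 50 to 92. Open cup: x -138 to -76, 66 wide, z 0 to 80.
- grip (a point): middle of the holder's grip fin, at (-40, 0, 80) mm in the holder's frame; grasp it here from above, across the 14 mm
- claw (a point): middle of the upper claw's finger, at (8, 0, 78) mm in the holder's frame. Two claws, one above the other at y = 0, 5 mm wide: a neck reaching 6 mm behind the plate, 6 mm high, underside at z = 43 (lower) and 78 (upper); then a finger, x 6 to 10, from the neck's top down to 13 mm below its underside.
- window (a point): at (0, 0, 23.5) mm in the holder's frame: centre of the window in the plate's rear (z 19.5 to 28) into which the post's catch snaps; below it a 2 mm land and a 35 degree lead-in ramp, down to z = 12.5
- press (a point): at (-23, 0, 92) mm in the holder's frame: top of the fin near the back plate, the best place to press straight down. Passing the catch takes about 8 to 16 N; it then snaps down to a hard stop. More than 32 N between holder and post damages the catch.
- post: accessory post fixed on the worktop. Frame in mm: origin on the worktop below the rail's front face, which is x = 0 and looks to -x, to the robot; z up. Grey foot: x -30 to 110, 130 wide, 12 high. Two aluminium columns at y = +-36, 16 wide, x 0 to 24, up to z = 190. Between them a dark steel rail 54 wide, x 0 to 4, open behind, top at about z = 176, with two slots at y = 0.
- slot_mid (a point): at (0, 0, 105) mm in the post's frame: lower edge of the lower slot if the rail is clamped at mid height. The true height of the rail, with its slots, catch and tab, is NOT reported: it lies up to 10 mm above or below. Each slot is 9 mm wide, 22 mm high; the upper one begins 35 mm above the lower one.
- home_mid (a point): at (0, 0, 62) mm in the post's frame: where the holder's origin is when fully home, rail at mid height (the real home is up to 10 mm higher or lower, with the rail). The claws enter the slots when the holder is 13 to 16 mm above its real home, plate against the rail with 2 mm play; going down hooks them behind the rail, and 8 to 11 mm above home its ramp meets the catch.
- catch (a joint): brass spring roller in the rail, 6 mm in diameter, 16 mm wide, standing 3 mm out of its face, axis 23.5 mm above the underside of a fully home holder. Value: m pushed in; 0 out; 0.001 to 0.003 while the holder's land rides over it; 0 again once sprung into the window, which locks the holder. It also reads 0 when nothing touches it.
- tab (a joint): green tab, 22 mm wide, standing 9 mm out of the rail's face below the catch: the lower edge of the back plate pushes it down. Value: m pushed down, 0 when free (its top then 3 mm above the plate's lower edge of a home holder), about 0.003 when the holder is fully home. Soft spring, under 1.5 N.
- booklet: dark blue booklet with a green stripe, 200x140x22 mm, flat on the worktop; leave it alone. Origin: centre of its underside
- swab_box: white and green carton, 63x105x59 mm; leave it alone. Origin: centre of its underside
- tape_dispenser: dark grey desk tape dispenser, 58x165x75 mm; leave it alone. Origin: centre of its underside
- stapler: blue and black desk stapler, 36x143x46 mm; leave it alone. Origin: centre of its underside
- sticky_notes: yellow pad of notes, 75x75x16 mm; leave it alone. Origin: centre of its underside
Not all that is in view belongs to the job. There is more than one size of the post; the job needs the middle-sized.

How it is judged:
On the way:
1. both claws are through the slots of the rail (x of claw in the frame of post above 0.004 m and y of claw in the frame of post between -0.004 and 0.004 m and z of claw in the frame of post between 0.126 and 0.17 m), for 0.1 s.
At the end, for the whole second after the job is handed in: The holder hangs released and at rest on the post: plate within 3.5 mm of the rail's face, centred within 4 mm, upright within 0.08 rad, turned with the post within 0.12 rad, underside 50.5 to 73.5 mm above the worktop, tab pushed down over 1.8 mm (fully home), catch sprung back to under 1 mm (x of holder in the frame of post between -0.0035 and 0.0035 m and y of holder in the frame of post between -0.004 and 0.004 m and angle between holder's own z axis and vertical below 0.08 rad and angle between the x axis of holder and the x axis of post, either way round below 0.12 rad and value of joint catch below 0.001 m and linear speed of holder below 0.02 m/s and z of holder in the frame of post between 0.0505 and 0.0735 m and value of joint tab above 0.0018 m); the robot touches nothing.
It fails at once if the holder is forced against the post with more than 32 N (contact force between holder and post above 32 N).
It fails at once if another thing on the worktop is moved by more than 20 mm (distance of any of booklet, swab_box, tape_dispenser, stapler, sticky_notes from where it was at the start of the episode above 0.02 m).
It also fails if it takes over 58 s, if anything falls off the work surface, if the arm or the gripper's body presses on something with over 40 N, if the wrist force passes 120 N, or if a joint passes its speed limit or range.

## Working session

There is one attempt and no reset: what is moved stays moved. The work goes in short steps, Python scripts to look and compute and a tool call to move; the robot and the scene stay as the last step left them, time stands still between calls to the robot, and variables do not carry over. Pictures are saved under pics/ and viewed, at most 10 in all, crops included, and the job is handed in when it is done.

Besides the shell and the picture viewer there is one more tool, called after "Call:" as name(argument=value, ...), one argument or row to a line, values as JSON. send_rows: Moves the arm, as the interface text tells. Its arguments: {"type":"object","properties":{"deltas":{"type":"string"},"claw":{"type":"number"},"force":{"type":"number"}},"required":["deltas"]}

```bash
mkdir -p pics; ls; cat > h.py <<'E'
import numpy as np, cv2
from station import bot
def cam(n,save=None):
    p=bot.read_camera(n)
    if save: cv2.imwrite('pics/'+save,p['img'][...,::-1])
    return p
def w2p(p,X):
    c=p['camera_from_world']@np.append(X,1); return p['fx']*c[0]/-c[2]+p['cx'], p['fy']*-c[1]/-c[2]+p['cy']
def cloud(p):
    d=p['depth']; v,u=np.mgrid[:400,:640]
    C=np.stack([(u-p['cx'])/p['fx']*d,-(v-p['cy'])/p['fy']*d,-d,np.ones_like(d)],-1)
    return (C@np.linalg.inv(p['camera_from_world']).T)[...,:3]
E
python3 - <<'E'
from h import *
o=bot.get_obs(); print(o)
ims=[]
for n in ['scene','side']:
    p=cam(n); ims.append(p['img']); 
    for q in ['holder','grip','claw','post','slot_mid','catch','tab','press','window']:
        try: print(n,q,[(np.round(r['xyz'],3).tolist(),round(r['confidence'],2),np.round(w2p(p,r['xyz'])).tolist()) for r in bot.landmark_of(p,q)])
        except Exception as e: print(q,e)
    cv2.imwrite(f'pics/{n}0.png',p['img'][...,::-1])
E
```

```text
pics
{'t': 0.0, 'q': array([-0.10811193,  0.47777183,  0.02232767,  1.55644452, -0.01151368,
        1.10929983, -0.08312629]), 'joint_vel': array([-0.0003248 ,  0.00180125, -0.00067199,  0.00067125,  0.00058119,
        0.00034016,  0.00117638]), 'joint_torque': array([-5.45967814e-04, -5.96443820e+01,  1.60769675e+00, -2.81194621e+01,
        1.24063640e-02,  9.39900521e-03,  2.20753498e-05]), 'eef_pos': array([6.74426062e-01, 5.98005539e-06, 2.38347349e-01]), 'tool_rot': array([-5.92972699e-04,  7.07102278e-01,  7.07110715e-01, -6.74215343e-04]), 'contact_force': array([0.27553054, 0.1182413 , 0.0325764 ]), 'torque': array([-0.00178322,  0.01174055,  0.010217  ]), 'grasp_force': 0.0, 'gripper_width': 1.0016188591921855}
scene holder [([0.548, -0.255, 0.003], 0.69, [381.0, 254.0])]
scene grip [([0.513, -0.24, 0.081], 0.89, [372.0, 240.0]), ([0.377, 0.076, 0.006], 0.54, [285.0, 215.0])]
scene claw [([0.55, -0.259, 0.081], 0.74, [385.0, 239.0]), ([0.524, -0.248, 0.092], 0.46, [377.0, 238.0])]
scene post [([0.691, -0.134, 0.003], 0.65, [389.0, 216.0]), ([0.669, 0.118, -0.003], 0.57, [
[... 875 characters left out ...]
359.0, 195.0]), ([0.699, -0.129, 0.005], 0.68, [372.0, 230.0])]
side slot_mid [([0.249, 0.546, 0.147], 0.94, [273.0, 127.0]), ([0.698, -0.134, 0.078], 0.8, [373.0, 219.0]), ([0.667, 0.118, 0.104], 0.77, [359.0, 178.0]), ([0.605, 0.306, 0.002], 0.67, [341.0, 173.0]), ([0.395, 0.282, 0.002], 0.39, [301.0, 177.0])]
catch it knows: booklet, claw, grip, holder, home_mid, post, press, slot_mid, stapler, sticky_notes, swab_box, tape_dispenser, window
tab it knows: booklet, claw, grip, holder, home_mid, post, press, slot_mid, stapler, sticky_notes, swab_box, tape_dispenser, window
side press []
side window [([0.544, -0.255, 0.028], 0.62, [339.0, 249.0]), ([0.392, 0.282, -0.0], 0.31, [301.0, 177.0])]
```

```bash
python3 - <<'E'
import cv2, numpy as np
a=cv2.imread('pics/scene0.png');b=cv2.imread('pics/side0.png')
f=lambda i,x,y,w,h:cv2.resize(i[y:y+h,x:x+w],(800,600),interpolation=cv2.INTER_CUBIC)
cv2.imwrite('pics/crop1.png',f(a,180,100,280,210))
cv2.imwrite('pics/both.png',np.vstack([cv2.resize(a,(480,300)),cv2.resize(b,(480,300))]))
E
```

```text
(no output)
```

View pics/crop1.png

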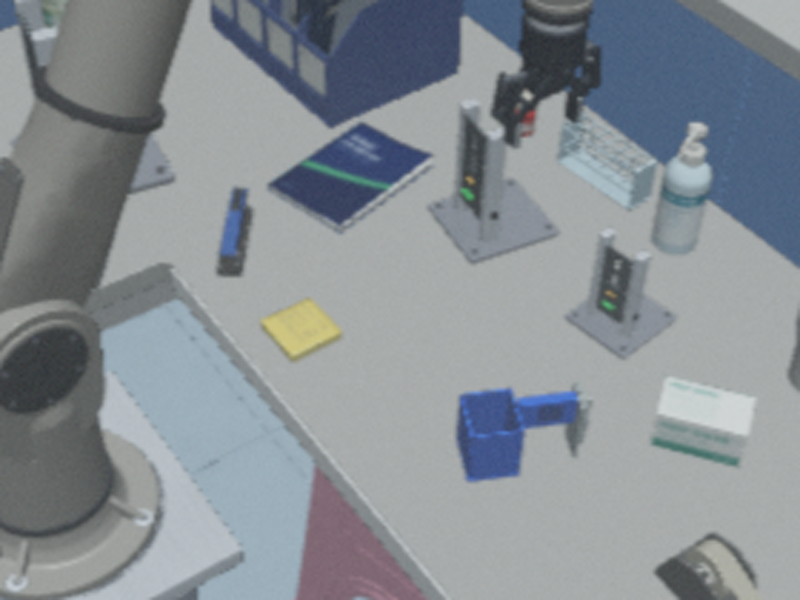

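View pics/both.png

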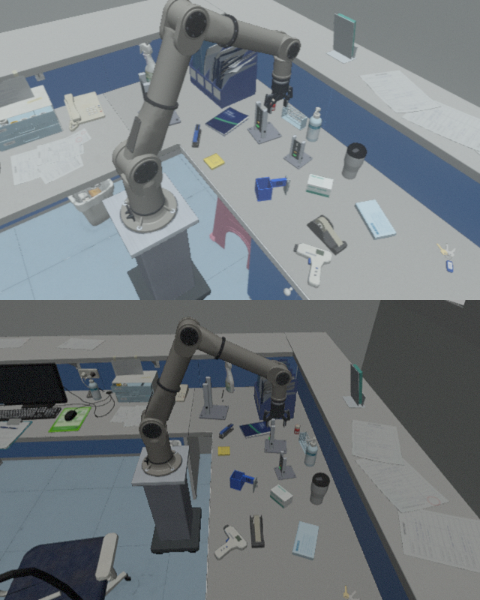

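```bash
python3 - <<'E'
from h import *
p=cam('wrist','w0.png')
M=np.linalg.inv(p['camera_from_world']); print(np.round(M,3),p['fx'],p['cx'],p['cy'])
for q in ['post','slot_mid','holder','grip','claw']:
    print(q,[(np.round(r['xyz'],3).tolist(),round(r['confidence'],2),np.round(w2p(p,r['xyz'])).tolist()) for r in bot.landmark_of(p,q)])
# yaw of middle post from scene/side depth: tops of columns, foot
for n in ['scene','side']:
    p=cam(n); P=cloud(p)
    c=np.array([0.669,0.118]); r=np.linalg.norm(P[...,:2]-c,axis=-1)
    m=(r<0.07)&(P[...,2]>0.03)&(P[...,2]<0.175)&(p['depth']>0)
    print(n,m.sum())
    for z in np.arange(.03,.2,.03):
        k=(r<0.07)&(abs(P[...,2]-z)<.015)&(p['depth']>0)
        if k.sum()>5: print(z,k.sum(),np.round(P[k][:,:2].min(0),3),np.round(P[k][:,:2].max(0),3))
E
```

```text
[[ 1.     0.001  0.     0.675]
 [-0.001  0.963  0.27   0.068]
 [-0.    -0.27   0.963  0.375]
 [ 0.     0.     0.     1.   ]] 309.7956823980214 321.88135272845716 206.26552078439465
post [([0.669, 0.118, -0.002], 0.96, [316.0, 73.0]), ([0.698, -0.13, 0.003], 0.84, [339.0, 275.0])]
slot_mid [([0.698, -0.13, 0.077], 0.95, [343.0, 307.0]), ([0.666, 0.121, 0.102], 0.72, [310.0, 51.0])]
holder [([0.548, -0.256, 0.006], 0.57, [234.0, 355.0])]
grip []
claw []
scene 495
0.03 85 [0.644 0.06 ] [0.737 0.164]
0.06 98 [0.658 0.065] [0.686 0.158]
0.09 108 [0.662 0.069] [0.695 0.162]
0.12 98 [0.661 0.068] [0.686 0.161]
0.15 115 [0.661 0.067] [0.694 0.163]
0.18 127 [0.662 0.067] [0.699 0.162]
side 166
0.03 101 [0.643 0.054] [0.738 0.18 ]
0.06 31 [0.664 0.067] [0.69  0.137]
0.09 31 [0.667 0.067] [0.691 0.149]
0.12 29 [0.666 0.067] [0.69  0.108]
0.15 39 [0.668 0.066] [0.701 0.163]
0.18 73 [0.666 0.069] [0.7   0.156]
```

View pics/w0.png

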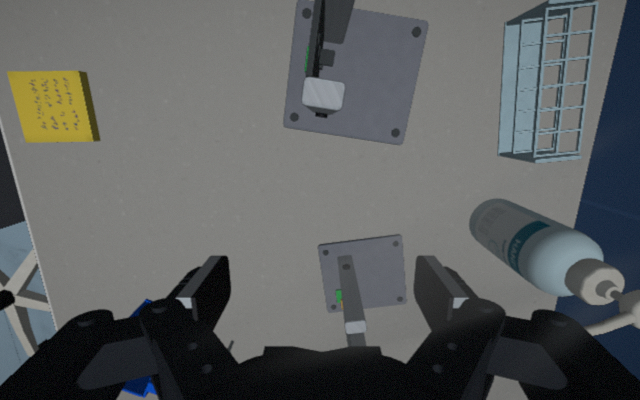

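Call:
send_rows(
  deltas="0.025 -0.012 0 -8.5; 0.05 -0.024 0 -17; 0.075 -0.036 0 -25.5; 0.1 -0.048 0 -34; 0.126 -0.059 0 -42.5",
)

```text
t: 1.7
eef_pos: [0.6155, 0.1267, 0.2395]
tool_rot: [0.0, 0.4, 0.916, -0.0]
contact_force: [-0.3, 0.1, -0.1]
gripper_width: 0.998
grasp_force: 0.0
```

Call:
send_rows(
  deltas="0 0 0 -8.5; 0 0 0.01 -17; 0 0 0.02 -25.5; 0 0 0.025 -34; 0 0 0.025 -40",
)

```text
t: 2.2
eef_pos: [0.6155, 0.1257, 0.2133]
tool_rot: [-0.001, 0.063, 0.998, -0.0]
contact_force: [0.2, 0.3, 0.8]
gripper_width: 1.002
grasp_force: 0.0
```

```bash
python3 - <<'E'
from h import *
bot.read_camera('side')
p=cam('wrist','w1.png'); o=bot.get_obs(); print(o['eef_pos'],o['tool_rot'],o['q'])
for q in ['post','slot_mid','home_mid']:
    print(q,[(np.round(r['xyz'],4).tolist(),round(r['confidence'],2),np.round(w2p(p,r['xyz'])).tolist()) for r in bot.landmark_of(p,q)])
P=cloud(p); np.savez('w1.npz',P=P,img=p['img'],T=p['camera_from_world'],k=[p['fx'],p['fy'],p['cx'],p['cy']])
r=np.linalg.norm(P[...,:2]-[0.708,0.114],axis=-1)
m=(r<0.11)&(abs(P[...,2]-.012)<.004)&(p['depth']>0)
print(m.sum(),cv2.minAreaRect(P[m][:,:2].astype(np.float32)*1000))
hsv=cv2.cvtColor(p['img'],cv2.COLOR_RGB2HSV)
for nm,lo,hi in [('green',45,85),('brass',8,32)]:
    k=(hsv[...,0]>lo)&(hsv[...,0]<hi)&(hsv[...,1]>90)&(hsv[...,2]>60)&(np.linalg.norm(P[...,:2]-[.668,.118],axis=-1)<.05)
    v,u=np.nonzero(k); 
    if len(v): print(nm,len(v),u.min(),u.max(),v.min(),v.max(),np.round(np.median(P[k],0),4),np.round(P[k].min(0),4),np.round(P[k].max(0),4))
cv2.imwrite('pics/w1c.png',cv2.resize(p['img'][150:390,160:480,::-1],(800,600),interpolation=cv2.INTER_CUBIC))
E
```

```text
[0.61596968 0.12580573 0.21407944] [-2.07719134e-04  6.51244417e-02  9.97877127e-01  6.02149393e-05] [-0.06761085  0.44485006 -0.31282345  1.68022257  0.15374887  1.04106358
  1.01058341]
post [([0.6968, -0.1347, 0.0025], 0.96, [121.0, 271.0]), ([0.67, 0.1173, 0.0003], 0.64, [321.0, 227.0])]
slot_mid [([0.6673, 0.1224, 0.1048], 0.84, [326.0, 263.0]), ([0.6985, -0.131, 0.0784], 0.73, [78.0, 308.0])]
home_mid [([0.6986, -0.1292, 0.0473], 0.91, [101.0, 291.0]), ([0.672, 0.1218, 0.0611], 0.77, [325.0, 248.0])]
4513 ((706.3807983398438, 113.49049377441406), (130.1453399658203, 135.4292449951172), 81.43389129638672)
green 229 312 334 240 250 [0.6648 0.12   0.0704] [0.6587 0.1091 0.0438] [0.6715 0.1312 0.0723]
brass 96 314 332 255 260 [0.6676 0.1198 0.093 ] [0.6649 0.1117 0.0823] [0.6707 0.1279 0.0956]
```

View pics/w1c.png

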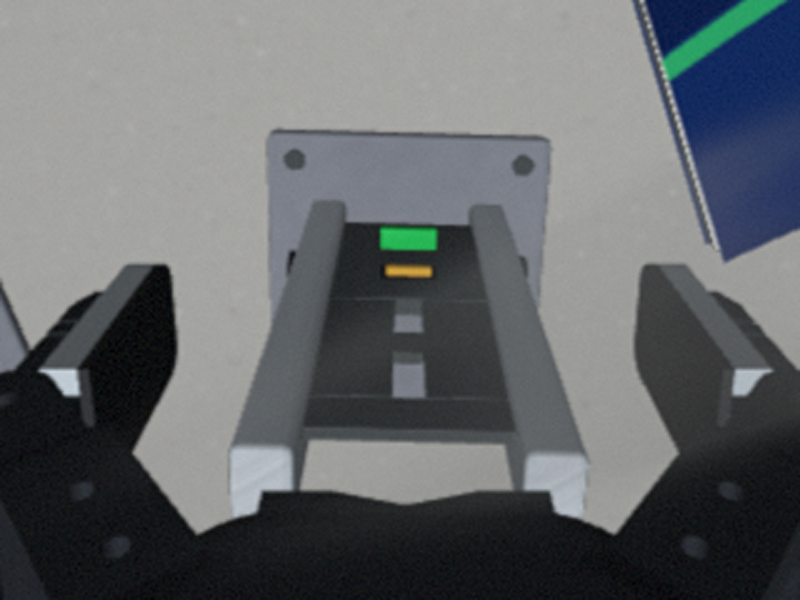

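```bash
python3 - <<'E'
from h import *
d=np.load('w1.npz');P=d['P'];img=d['img'].astype(int);T=d['T'];fx,fy,cx,cy=d['k']
yaw=np.radians(-8.57);R=np.array([[np.cos(yaw),np.sin(yaw)],[-np.sin(yaw),np.cos(yaw)]])
o=np.array([.668,.119])
Q=(P[...,:2]-o)@R.T; z=P[...,2]
m=(abs(Q[...,1])<.025)&(abs(Q[...,1])>.008)&(z>.1)&(z<.165)&(abs(Q[...,0])<.01)
A=np.c_[Q[m][:,1],z[m],np.ones(m.sum())]
s,*_=np.linalg.lstsq(A,Q[m][:,0],rcond=None); print('face x=a*y+b*z+c',m.sum(),s, 'x at y0 z.12',s@[0,.12,1])
# column edges
for zz in (.1,.13,.16,.185):
    k=(abs(z-zz)<.008)&(abs(Q[...,0])<.03)&(abs(Q[...,1])<.06)
    print(zz,k.sum(),Q[k][:,1].min(),Q[k][:,1].max(),Q[k][:,0].min())
x0=s@[0,.12,1]
n=np.array([np.cos(yaw),np.sin(yaw),0]); p0=np.array([o[0],o[1],0])+n*x0
Ti=np.linalg.inv(T); C=Ti[:3,3]
def hit(u,v,off=0):
    r=Ti[:3,:3]@np.array([(u-cx)/fx,-(v-cy)/fy,-1]); X=C+r*((p0+n*off-C)@n)/(r@n); return X
for v in range(236,316):
    X=hit(323,v); q=R@(X[:2]-o)
    print(v,round(X[2]*1000,1),round(q[1]*1000,1),img[v,321:326].mean(0).round().astype(int),img[v,337:340].mean(0).round().astype(int), np.round(Q[v,323,0]*1000,1),end=' | ' if v%2 else '\n')
for v in (276,300):
    print(v,[(u,round((R@(hit(u,v)[:2]-o))[1]*1000,1),img[v,u].sum()//3) for u in range(312,336)])
E
```

```text
face x=a*y+b*z+c 1877 [ 0.00079306 -0.00077928  0.00147031] x at y0 z.12 0.0013768008168956564
0.1 862 -0.04304026445545732 0.04337944538350385 -0.0022378269622593313
0.13 1027 -0.04274078328962339 0.04405730153607313 0.00015560298958902253
0.16 1481 -0.04362356767214172 0.04371405852285203 -7.1193177511999255e-06
0.185 2590 -0.04369178938759135 0.04453666309804867 1.4216567098900251e-05
236 33.1 1.0 [124 129 139] [124 129 138] 8.9
237 36.1 1.0 [124 128 139] [124 128 138] 10.3 | 238 39.1 1.0 [118 122 132] [125 129 138] 11.6
239 41.9 0.9 [85 86 95] [111 115 124] 12.9 | 240 44.8 0.9 [32 61 40] [47 49 52] 1.4
241 47.6 0.9 [ 24 120  55] [34 36 38] -7.3 | 242 50.3 0.9 [ 41 180  87] [34 36 37] -7.2
243 53.0 0.9 [ 44 187  90] [38 40 42] -5.6 | 244 55.7 0.9 [ 41 184  88] [36 38 39] -4.6
245 58.3 0.9 [ 40 183  86] [34 37 38] -4.1 | 246 60.8 0.9 [ 37 181  85] [38 41 43] -2.7
247 63.4 0.9 [ 38 181  85] [39 41 43] -1.4 | 248 65.9 0.9 [ 38 182  85] [38 40 43] -0.4
249 68.3 0.8 [ 36 163  77] [39 41 42] 0.0 | 250 70.7 0.8 [36 61 44] [38 44 44] 1.6
251 73.1 0.8 [36 35 40] [40 44 44] 0.8 | 252 75.5 0
[... 3889 characters left out ...]
(318, np.float64(-3.0), np.int64(127)), (319, np.float64(-2.3), np.int64(128)), (320, np.float64(-1.6), np.int64(124)), (321, np.float64(-0.9), np.int64(127)), (322, np.float64(-0.2), np.int64(127)), (323, np.float64(0.5), np.int64(125)), (324, np.float64(1.2), np.int64(124)), (325, np.float64(1.9), np.int64(127)), (326, np.float64(2.6), np.int64(126)), (327, np.float64(3.3), np.int64(127)), (328, np.float64(4.0), np.int64(128)), (329, np.float64(4.7), np.int64(105)), (330, np.float64(5.4), np.int64(68)), (331, np.float64(6.1), np.int64(49)), (332, np.float64(6.8), np.int64(54)), (333, np.float64(7.6), np.int64(52)), (334, np.float64(8.3), np.int64(50)), (335, np.float64(9.0), np.int64(51))]
```

Call:
send_rows(
  deltas="0.007 -0.045 -0.01 0; 0.014 -0.09 -0.01 0; 0.02 -0.135 -0.01 0; 0.027 -0.18 -0.01 0; 0.034 -0.225 -0.01 0",
)

```text
t: 2.95
eef_pos: [0.5524, -0.0943, 0.2248]
tool_rot: [0.001, 0.066, 0.998, -0.0]
contact_force: [0.5, -0.1, -0.2]
gripper_width: 1.003
grasp_force: 0.0
```

Call:
send_rows(
  deltas="0.006 -0.04 0 8.5; 0.012 -0.08 0 17; 0.018 -0.12 0 25.5; 0.023 -0.151 0 34; 0.023 -0.151 0 42.5",
)

```text
t: 3.45
eef_pos: [0.5082, -0.2453, 0.2247]
tool_rot: [0.0, 0.43, 0.903, -0.001]
contact_force: [-0.3, -0.9, -0.3]
gripper_width: 1.0
grasp_force: 0.0
```

Call:
send_rows(
  deltas="0 0 0 8.5; 0 0 0 17; 0 0 0 25.5; 0 0 0 34; 0 0 0 42.5",
)

```text
t: 3.95
eef_pos: [0.5107, -0.2392, 0.2247]
tool_rot: [0.0, 0.725, 0.689, 0.0]
contact_force: [-0.3, 0.8, 0.7]
gripper_width: 1.0
grasp_force: 0.0
```

Call:
send_rows(
  deltas="0 0 0 8.5; 0 0 0 17; 0 0 0 25.5; 0 0 0 34; 0 0 0 42.5",
)

```text
t: 4.45
eef_pos: [0.5107, -0.2392, 0.2247]
tool_rot: [0.0, 0.925, 0.379, 0.0]
contact_force: [1.4, -0.3, 0.3]
gripper_width: 1.0
grasp_force: 0.0
```

Call:
send_rows(
  deltas="0 0 0 8.5; 0 0 0 17; 0 0 0 25.5; 0 0 0 34; 0 0 0 42.5",
)

```text
t: 4.95
eef_pos: [0.5107, -0.2392, 0.2247]
tool_rot: [0.0, 1.0, 0.018, 0.0]
contact_force: [-0.0, -0.1, -0.2]
gripper_width: 1.0
grasp_force: 0.0
```

Call:
send_rows(
  deltas="0 0 0 8; 0 0 0 16; 0 0 0 24; 0 0 0 24",
)

```text
t: 5.35
eef_pos: [0.5107, -0.2391, 0.2246]
tool_rot: [0.0, 0.982, -0.188, 0.0]
contact_force: [0.1, -1.1, -0.0]
gripper_width: 1.001
grasp_force: 0.0
```

```bash
python3 - <<'E'
from h import *
bot.read_camera('side')
p=cam('wrist','w2.png'); o=bot.get_obs(); print(o['t'],o['eef_pos'],o['tool_rot'],o['q'])
for q in ['holder','grip','claw','press']:
    print(q,[(np.round(r['xyz'],4).tolist(),round(r['confidence'],2),np.round(w2p(p,r['xyz'])).tolist()) for r in bot.landmark_of(p,q)])
P=cloud(p); h=P[...,2]; r=np.linalg.norm(P[...,:2]-[.511,-.24],axis=-1)
np.savez('w2.npz',P=P,img=p['img'])
b=p['img'].astype(int); blue=(b[...,2]>b[...,0]+50)
m=(abs(h-.092)<.006)&(r<.1)
k=m&blue&(np.linalg.norm(P[...,:2]-[.511,-.24],axis=-1)<.04)
for nm,mm in [('finblue',k),('top92',m)]:
    if mm.sum()>10:
        (c,s,a)=cv2.minAreaRect(P[mm][:,:2].astype(np.float32)*1000); print(nm,mm.sum(),c,s,a,np.median(h[mm]))
E
```

```text
5.45 [ 0.51065004 -0.23911561  0.22452632] [ 1.92792257e-05  9.82738813e-01 -1.84998295e-01  2.36792190e-04] [-0.0174754   0.32520959  0.43020524  1.86488733 -0.16069263  0.98484875
 -1.46092369]
holder [([0.5483, -0.2532, 0.005], 0.88, [321.0, 146.0])]
grip [([0.5105, -0.2378, 0.0773], 0.56, [320.0, 196.0])]
claw [([0.5533, -0.2574, 0.0847], 0.6, [323.0, 146.0])]
press [([0.5261, -0.2448, 0.0905], 0.96, [321.0, 181.0]), ([0.5069, -0.2385, 0.08], 0.16, [323.0, 200.0])]
finblue 1115 (506.4754333496094, -237.24569702148438) (14.208765983581543, 68.13939666748047) 64.1671142578125 0.0928919891215294
top92 1655 (513.4697265625, -246.40829467773438) (40.00358200073242, 84.35488891601562) 76.03262329101562 0.09287162272138844
```

View pics/w2.png

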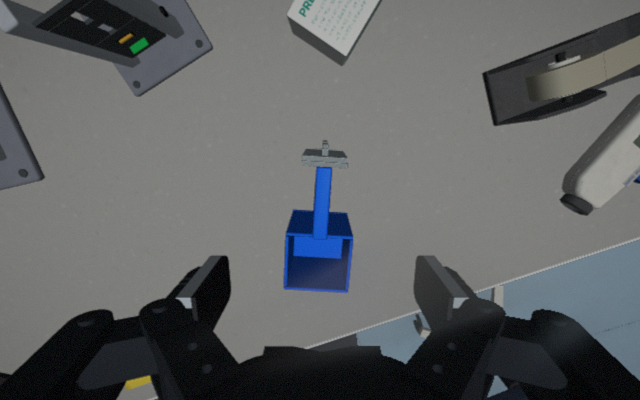

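```bash
python3 - <<'E'
from h import *
d=np.load('w2.npz');P=d['P'];b=d['img'].astype(int)
blue=(b[...,2]>b[...,0]+50);h=P[...,2]
k=(abs(h-.092)<.005)&blue&(np.linalg.norm(P[...,:2]-[.511,-.24],axis=-1)<.038)
k2=(abs(h-.080)<.004)&blue&(np.linalg.norm(P[...,:2]-[.51,-.24],axis=-1)<.16)
X=P[k][:,:2]; c=X.mean(0); w,V=np.linalg.eigh(np.cov((X-c).T)); a=V[:,1]*np.sign(V[0,1]); print('fin',c,np.degrees(np.arctan2(a[1],a[0])),np.sqrt(w*12), [ (X-c)@a ][0].min(),((X-c)@a).max())
n=np.array([-a[1],a[0]])
# centre line by bins
s=(X-c)@a;t=(X-c)@n
for lo in np.arange(-.035,.035,.01):
    q=(s>=lo)&(s<lo+.01); 
    if q.sum()>10: print(round(lo,3),np.round([t[q].min(),t[q].max(),t[q].mean()],4))
if k2.sum()>20: print('cup rim',k2.sum(),cv2.minAreaRect(P[k2][:,:2].astype(np.float32)*1000))
E
```

```text
fin [ 0.50815481 -0.23783085] -25.530921323622827 [0.01365685 0.06657376] -0.03441751081895434 0.03227593116724083
-0.035 [-0.0067  0.0068  0.    ]
-0.025 [-0.007   0.0069 -0.    ]
-0.015 [-0.0069  0.0069  0.    ]
-0.005 [-0.0073  0.0067 -0.0001]
0.005 [-0.0067  0.0066 -0.    ]
0.015 [-0.0066  0.0068  0.0002]
0.025 [-0.0067  0.0067 -0.0001]
cup rim 811 ((448.8430480957031, -210.0695037841797), (65.58460235595703, 62.7437858581543), 64.9239501953125)
```

Call:
send_rows(
  deltas="-0.0014 0 0.035 4.2; -0.0014 0 0.07 4.2; -0.0014 0 0.1 4.2; -0.0014 0 0.125 4.2; -0.0014 0 0.14 4.2",
  claw=0.6,
)

```text
t: 6.15
eef_pos: [0.5082, -0.2384, 0.0824]
tool_rot: [-0.0, 0.975, -0.222, -0.001]
contact_force: [-0.4, 0.4, -0.0]
gripper_width: 0.598
grasp_force: 0.0
```

Call:
send_rows(
  deltas="0 0 0.008 0; 0 0 0.0155 0; 0 0 0.0155 0; 0 0 0.0155 0",
)

```text
t: 6.55
eef_pos: [0.5097, -0.2391, 0.0696]
tool_rot: [0.0, 0.975, -0.222, 0.001]
contact_force: [0.7, 0.1, 0.3]
gripper_width: 0.599
grasp_force: 0.0
```

Call:
send_rows(
  deltas="0 0 0 0; 0 0 0 0; 0 0 0 0; 0 0 0 0; 0 0 0 0",
  claw=0,
  force=60,
)

```text
t: 7.05
eef_pos: [0.5096, -0.239, 0.0694]
tool_rot: [-0.0, 0.975, -0.222, 0.001]
contact_force: [-0.2, -0.2, 5.7]
gripper_width: 0.154
grasp_force: 59.1
```

Call:
send_rows(
  deltas="0 0 0 0; 0 0 0 0; 0 0 0 0",
)

```text
t: 7.35
eef_pos: [0.5096, -0.239, 0.0694]
tool_rot: [-0.0, 0.975, -0.222, 0.001]
contact_force: [-1.0, 1.0, 5.2]
gripper_width: 0.153
grasp_force: 59.1
```

Call:
send_rows(
  deltas="0 0 -0.01 0; 0 0 -0.03 0; 0 0 -0.055 0; 0 0 -0.075 0; 0 0 -0.082 0",
)

```text
t: 7.85
eef_pos: [0.5099, -0.2393, 0.153]
tool_rot: [0.0, 0.975, -0.223, 0.002]
contact_force: [-0.3, -0.5, -1.5]
gripper_width: 0.153
grasp_force: 58.7
```

Call:
send_rows(
  deltas="-0.005 -0.02 0 0; -0.014 -0.06 0 0; -0.024 -0.1 0 0; -0.033 -0.14 0 0; -0.043 -0.18 0 0",
)

```text
t: 8.35
eef_pos: [0.5481, -0.0564, 0.1503]
tool_rot: [0.0, 0.975, -0.223, -0.0]
contact_force: [-0.1, -0.4, -2.4]
gripper_width: 0.156
grasp_force: 58.6
```

Call:
send_rows(
  deltas="-0.009 -0.04 0 0; -0.019 -0.08 0 0; -0.028 -0.12 0 0; -0.038 -0.16 0 0; -0.0445 -0.1886 0 0",
)

```text
t: 8.85
eef_pos: [0.5896, 0.1349, 0.15]
tool_rot: [-0.0, 0.975, -0.221, -0.001]
contact_force: [1.1, 0.1, -1.7]
gripper_width: 0.151
grasp_force: 58.7
```

Call:
send_rows(
  deltas="0 0 0 -6; 0 0 0 -12; 0 0 0 -17.1; 0 0 0 -17.1; 0 0 0 -17.1",
)

```text
t: 9.35
eef_pos: [0.5897, 0.131, 0.1503]
tool_rot: [0.0, 0.997, -0.076, -0.0]
contact_force: [0.3, -0.1, -1.5]
gripper_width: 0.154
grasp_force: 58.8
```

```bash
python3 - <<'E'
from h import *
p=cam('wrist','w3.png'); o=bot.get_obs(); print(o['t'],o['eef_pos'],o['tool_rot'],o['contact_force'],o['gripper_width'],o['grasp_force'])
np.savez('w3.npz',P=cloud(p),img=p['img'],T=p['camera_from_world'],k=[p['fx'],p['fy'],p['cx'],p['cy']])
for q in ['holder','claw','press','post','slot_mid']:
    print(q,[(np.round(r['xyz'],4).tolist(),round(r['confidence'],2),np.round(w2p(p,r['xyz'])).tolist()) for r in bot.landmark_of(p,q)])
E
```

```text
9.4 [0.58982668 0.13107273 0.15043377] [ 1.28608681e-04  9.97094667e-01 -7.61714270e-02 -3.50885323e-04] [ 0.00657959 -0.27148633 -1.27387344] 0.15343206544037843 58.763465881347656
holder [([0.6324, 0.1234, 0.0868], 0.81, [323.0, 160.0])]
claw [([0.6361, 0.1211, 0.1619], 0.76, [328.0, 175.0]), ([0.6015, 0.3036, -0.0007], 0.65, [143.0, 209.0])]
press [([0.6046, 0.1266, 0.1706], 0.81, [326.0, 257.0]), ([0.6035, 0.3019, -0.0004], 0.19, [144.0, 207.0])]
post [([0.6976, -0.1319, 0.0018], 0.95, [621.0, 19.0]), ([0.6715, 0.1159, 0.0006], 0.67, [324.0, 102.0]), ([0.6684, 0.1205, 0.1025], 0.52, [318.0, 100.0]), ([0.5891, 0.1335, 0.1607], 0.45, [316.0, 281.0])]
slot_mid [([0.6658, 0.1223, 0.1064], 0.58, [316.0, 105.0])]
```

View pics/w3.png

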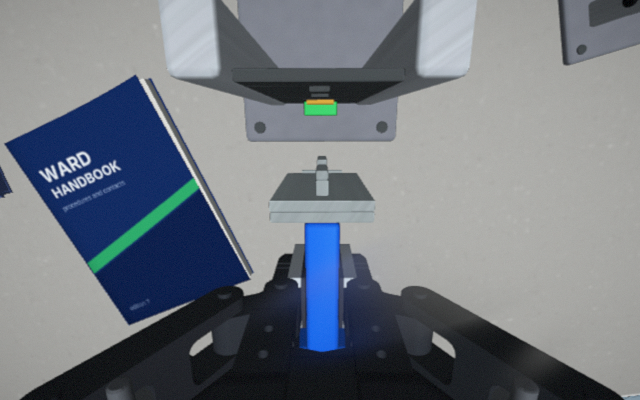

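```bash
python3 - <<'E'
from h import *
d=np.load('w3.npz');P=d['P'];img=d['img'].astype(int)
yaw=np.radians(-8.57);R=np.array([[np.cos(yaw),np.sin(yaw)],[-np.sin(yaw),np.cos(yaw)]])
o=np.array([.66944,.1192]); Q=np.dstack([(P[...,:2]-o)@R.T,P[...,2]])*1000
def st(nm,m): print(nm,m.sum(),np.round(np.percentile(Q[m],[2,50,98],axis=0),1).tolist())
v,u=np.mgrid[:400,:640]
B=lambda a,b,c,e:(u>=a)&(u<b)&(v>=c)&(v<e)
tp=B(268,378,200,221)&(Q[...,2]>165); st('plate top',tp)
st('plate rear',B(272,374,178,198)&(abs(u-322)>10))
a=np.polyfit(Q[tp][:,1],Q[tp][:,0],1); print('plate yaw rel post (deg)',np.degrees(np.arctan(a[0])))
fin=B(305,342,225,300)&(img[...,2]>img[...,0]+50)&(Q[...,2]>160); st('fin',fin); print(np.degrees(np.arctan(np.polyfit(Q[fin][:,0],Q[fin][:,1],1)[0])))
st('claw',B(316,330,155,176)&(Q[...,2]>120))
st('tab',(img[...,1]>img[...,0]+60)&(img[...,1]>img[...,2]+40)&B(290,350,90,120))
st('brass',(img[...,0]>img[...,2]+60)&B(290,350,90,120))
rt=B(225,412,65,82)&(abs(Q[...,0])<12)&(Q[...,2]>160); st('railtop',rt)
for nm,m in [('colL',B(150,230,20,90)),('colR',B(400,490,20,90))]: st(nm,m&(Q[...,2]>184))
for row in (208,214,216): 
    r=[x for x in range(255,390) if Q[row,x,2]>165]; print(row,r[0],r[-1],Q[row,r[0]],Q[row,r[-1]])
for c in (290,350):print([(r,np.round(Q[r,c]).tolist()) for r in range(168,224,3)])
print([(r,np.round(Q[r,319],1).tolist()) for r in range(64,104,2)])
E
```

```text
plate top 2208 [[-48.7, -19.6, 172.3], [-44.6, -0.8, 173.7], [-40.9, 18.5, 174.9]]
plate rear 1620 [[-76.9, -47.5, 0.2], [-41.1, -5.2, 148.4], [-40.7, 45.0, 168.5]]
plate yaw rel post (deg) 0.2093737699074878
fin 2555 [[-82.1, -7.1, 172.2], [-65.8, -0.7, 173.7], [-51.0, 5.8, 175.1]]
-0.08923434556295089
claw 198 [[-33.4, -2.8, 122.4], [-31.4, -0.4, 156.0], [-30.9, 1.7, 166.6]]
tab 373 [[-9.1, -10.2, 69.1], [-5.9, 0.4, 70.5], [-1.5, 11.0, 72.3]]
brass 133 [[-3.1, -7.4, 91.9], [-1.5, 0.2, 93.9], [-0.5, 7.9, 97.0]]
railtop 2677 [[-0.2, -28.0, 171.3], [1.8, -0.6, 181.5], [5.7, 28.7, 183.4]]
colL 3610 [[-0.2, 28.2, 185.0], [7.3, 34.7, 190.5], [14.5, 43.0, 192.3]]
colR 3522 [[-0.2, -42.2, 185.0], [7.1, -34.1, 190.5], [14.2, -27.4, 192.3]]
208 269 387 [-43.69479344  19.12889561 173.99620593] [-11.50679386  -0.90991406 285.77630869]
214 269 373 [-46.52530485  19.52446968 172.46693648] [-46.51819062 -20.18799866 173.03510358]
216 270 373 [-47.06680085  19.03435882 173.29792772] [-47.10926372 -20.10835925 173.68901043]
[(168, [-55.0, 29.0, -0.0]), (171, [-58.0, 29.0, 2.0]), (174, [-41.0, 17.0,
[... 855 characters left out ...]
.0]), (207, [-44.0, -11.0, 173.0]), (210, [-44.0, -11.0, 175.0]), (213, [-46.0, -11.0, 174.0]), (216, [-47.0, -11.0, 174.0]), (219, [-48.0, -11.0, 174.0]), (222, [-50.0, -12.0, 173.0])]
[(64, [31.3, 1.3, 12.1]), (66, [29.6, 1.3, 13.3]), (68, [3.8, -0.0, 180.2]), (70, [3.1, -0.0, 181.0]), (72, [2.6, -0.0, 180.9]), (74, [1.9, -0.0, 181.5]), (76, [1.4, -0.0, 180.7]), (78, [0.8, -0.0, 180.8]), (80, [0.2, -0.0, 181.5]), (82, [-0.2, -0.0, 179.5]), (84, [-0.1, 0.1, 173.0]), (86, [1.9, 0.3, 145.4]), (88, [1.0, 0.3, 145.8]), (90, [0.3, 0.3, 145.2]), (92, [-0.3, 0.3, 142.2]), (94, [1.1, 0.6, 111.0]), (96, [0.1, 0.6, 112.1]), (98, [-0.3, 0.7, 102.0]), (100, [-0.9, 0.8, 93.9]), (102, [-2.1, 0.8, 93.9])]
```

Call:
send_rows(
  deltas="0.01 -0.0009 -0.0004 0; 0.02 -0.0009 -0.0004 0; 0.028 -0.0009 -0.0004 0; 0.03 -0.0009 -0.0004 0; 0.03 -0.0009 -0.0004 0",
)

```text
t: 10.15
eef_pos: [0.6204, 0.1273, 0.151]
tool_rot: [0.0, 0.997, -0.075, -0.0]
contact_force: [-0.1, 0.0, -1.5]
gripper_width: 0.155
grasp_force: 58.8
```

Call:
send_rows(
  deltas="0.002 0 0 0; 0.004 0 0 0; 0.004 0 0 0; 0.004 0 0 0",
)

```text
t: 10.55
eef_pos: [0.6238, 0.1271, 0.1512]
tool_rot: [-0.0, 0.997, -0.075, -0.0]
contact_force: [-0.9, 0.2, -1.4]
gripper_width: 0.152
grasp_force: 58.8
```

```bash
cat > m.py <<'E'
from h import *
import sys
p=cam('wrist',sys.argv[1]); ob=bot.get_obs(); print(ob['t'],ob['eef_pos'],ob['contact_force'].round(1),ob['torque'].round(2))
P=cloud(p);img=p['img'].astype(int)
yaw=np.radians(-8.57);R=np.array([[np.cos(yaw),np.sin(yaw)],[-np.sin(yaw),np.cos(yaw)]])
o=np.array([.66944,.1192]); Q=np.dstack([(P[...,:2]-o)@R.T,P[...,2]])*1000
v,u=np.mgrid[:400,:640]
def st(nm,m): print(nm,m.sum(),np.round(np.percentile(Q[m],[2,50,98],axis=0),1).tolist())
B=lambda a,b,c,e:(u>=a)&(u<b)&(v>=c)&(v<e)
st('plate top',B(268,378,203,219)&(Q[...,2]>145))
st('claw',B(314,332,155,176)&(Q[...,2]>90))
st('railtop',B(250,400,80,215)&(abs(Q[...,0]-2)<4)&(Q[...,2]>178)&(abs(Q[...,1])<25))
st('tab',(img[...,1]>img[...,0]+60)&(img[...,1]>img[...,2]+40)&B(290,350,90,220))
E
python3 m.py w4.png
```

```text
10.6 [0.62374434 0.12710579 0.1512323 ] [ 0.2 -0.7 -0.5] [-0.01 -0.02  0.  ]
plate top 1682 [[-13.6, -18.3, 173.3], [-10.5, 0.5, 174.6], [-7.6, 19.8, 175.9]]
claw 378 [[0.5, -4.0, 110.2], [3.3, 0.4, 145.8], [3.9, 4.4, 179.5]]
railtop 1879 [[-0.2, -24.0, 178.9], [2.1, -0.2, 181.5], [3.9, 24.0, 182.7]]Traceback (most recent call last):
  File "m.py", line 13, in <module>
    st('tab',(img[...,1]>img[...,0]+60)&(img[...,1]>img[...,2]+40)&B(290,350,90,220))
    ~~^^^^^^^^^^^^^^^^^^^^^^^^^^^^^^^^^^^^^^^^^^^^^^^^^^^^^^^^^^^^^^^^^^^^^^^^^^^^^^^
  File "m.py", line 8, in st
    def st(nm,m): print(nm,m.sum(),np.round(np.percentile(Q[m],[2,50,98],axis=0),1).tolist())
                                            ~~~~~~~~~~~~~^^^^^^^^^^^^^^^^^^^^^^^
    return _quantile_unchecked(
        a, q, axis, out, overwrite_input, method, keepdims, weights)
    return _ureduce(a,
                    func=_quantile_ureduce_func,
    ...<5 lines>...
                    overwrite_input=overwrite_input,
                    method=method)
    r = func(a, **kwargs)
    result = _quantile(arr,
                       quantiles=q,
    ...<2 lines>...
                       out=out,
                       weights=wgt)
    slices_having_nans = np.isnan(arr[-1, ...])
                                  ~~~^^^^^^^^^
IndexError: index -1 is out of bounds for axis 0 with size 0
```

View pics/w4.png

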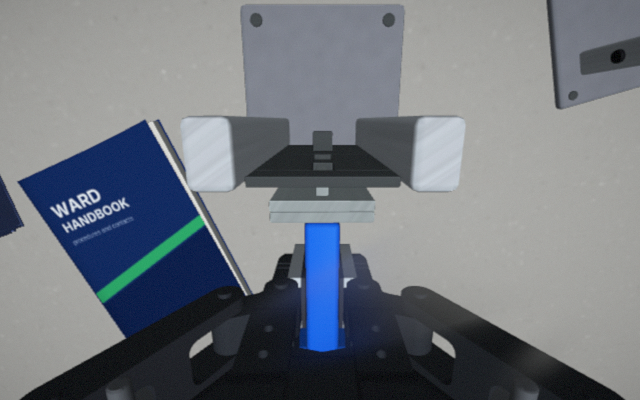

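Call:
send_rows(
  deltas="0.0015 0 0 0; 0.003 0 0 0; 0.0045 0 0 0; 0.0057 0 0 0; 0.0057 0 0 0",
)

```text
t: 11.1
eef_pos: [0.6297, 0.1261, 0.1512]
tool_rot: [0.0, 0.997, -0.075, 0.0]
contact_force: [0.4, 0.2, -1.7]
gripper_width: 0.155
grasp_force: 58.8
```

```bash
sed -i '$d' m.py; python3 m.py w5.png
```

```text
11.15 [0.62958268 0.12616642 0.15116497] [-0.2  0.9 -1.3] [ 0.04 -0.02 -0.03]
plate top 1688 [[-7.6, -18.5, 173.4], [-4.5, 0.4, 174.6], [0.3, 19.6, 182.0]]
claw 378 [[0.9, -5.0, 92.7], [7.6, 0.3, 131.1], [9.5, 5.2, 167.2]]
railtop 1782 [[0.1, -24.0, 178.3], [2.3, 0.4, 181.4], [3.9, 24.0, 182.8]]
```

View pics/w5.png

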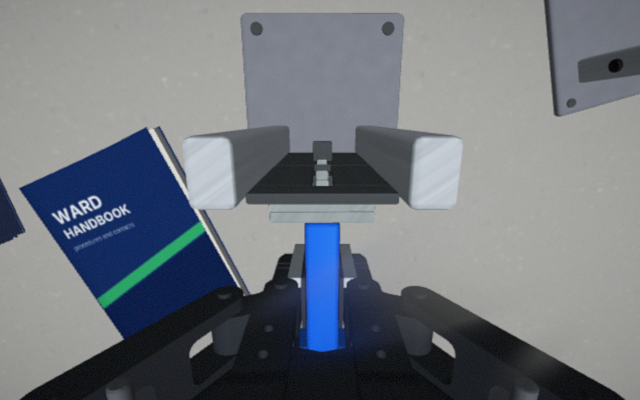

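Call:
send_rows(
  deltas="0 0 0.001 0; 0 0 0.002 0; 0 0 0.003 0; 0 0 0.004 0; 0 0 0.004 0",
)

```text
t: 11.65
eef_pos: [0.6294, 0.1262, 0.147]
tool_rot: [0.0, 0.997, -0.075, -0.0]
contact_force: [-0.0, -0.3, -1.9]
gripper_width: 0.156
grasp_force: 58.8
```

Call:
send_rows(
  deltas="0 0 0.0005 0; 0 0 0.001 0; 0 0 0.0015 0; 0 0 0.002 0; 0 0 0.002 0",
)

```text
t: 12.15
eef_pos: [0.629, 0.1264, 0.1452]
tool_rot: [-0.0, 0.997, -0.075, -0.001]
contact_force: [-3.0, 0.2, 2.2]
gripper_width: 0.154
grasp_force: 59.2
```

Call:
send_rows(
  deltas="0 0 0.0005 0; 0 0 0.001 0; 0 0 0.001 0",
)

```text
t: 12.45
eef_pos: [0.6285, 0.1266, 0.1443]
tool_rot: [-0.0, 0.997, -0.075, -0.001]
contact_force: [-5.8, 0.7, 4.5]
gripper_width: 0.151
grasp_force: 59.7
```

Call:
send_rows(
  deltas="0 0 0.0005 0; 0 0 0.001 0; 0 0 0.001 0",
)

```text
t: 12.75
eef_pos: [0.6284, 0.1266, 0.1429]
tool_rot: [-0.0, 0.997, -0.075, -0.001]
contact_force: [-5.1, 0.8, 2.7]
gripper_width: 0.155
grasp_force: 59.5
```

Call:
send_rows(
  deltas="0 0 0.0005 0; 0 0 0.001 0; 0 0 0.001 0",
)

```text
t: 13.05
eef_pos: [0.6285, 0.1265, 0.1417]
tool_rot: [0.0, 0.997, -0.075, -0.001]
contact_force: [-5.9, 1.4, -0.3]
gripper_width: 0.155
grasp_force: 59.2
```

Call:
send_rows(
  deltas="0 0 0.0005 0; 0 0 0.001 0; 0 0 0.001 0",
)

```text
t: 13.35
eef_pos: [0.6285, 0.1264, 0.1405]
tool_rot: [0.0, 0.997, -0.075, -0.001]
contact_force: [-5.0, 1.6, -1.0]
gripper_width: 0.155
grasp_force: 58.9
```

Call:
send_rows(
  deltas="0 0 0.0005 0; 0 0 0.001 0; 0 0 0.001 0",
)

```text
t: 13.65
eef_pos: [0.6286, 0.1263, 0.1393]
tool_rot: [0.0, 0.997, -0.075, -0.001]
contact_force: [-4.3, 2.0, -3.8]
gripper_width: 0.15
grasp_force: 58.5
```

Call:
send_rows(
  deltas="0 0 0.0005 0; 0 0 0.001 0; 0 0 0.001 0",
)

```text
t: 13.95
eef_pos: [0.6291, 0.1261, 0.1387]
tool_rot: [0.0, 0.997, -0.075, -0.0]
contact_force: [-3.5, 0.7, -5.0]
gripper_width: 0.151
grasp_force: 58.4
```

Call:
send_rows(
  deltas="0 0 0.0005 0; 0 0 0.001 0; 0 0 0.001 0",
)

```text
t: 14.25
eef_pos: [0.6297, 0.126, 0.1381]
tool_rot: [0.0, 0.997, -0.075, 0.0]
contact_force: [-3.2, 0.7, -5.6]
gripper_width: 0.154
grasp_force: 58.3
```

Call:
send_rows(
  deltas="0 0 0.0005 0; 0 0 0.001 0; 0 0 0.001 0",
)

```text
t: 14.55
eef_pos: [0.6301, 0.126, 0.1374]
tool_rot: [-0.0, 0.997, -0.075, 0.001]
contact_force: [-1.8, -0.3, -5.2]
gripper_width: 0.153
grasp_force: 58.5
```

```bash
python3 m.py w6.png
```

```text
14.6 [0.63013315 0.12605815 0.13747075] [-1.8 -0.2 -5.3] [0.04 0.44 0.01]
plate top 1748 [[-7.2, -16.3, 160.3], [1.9, 0.3, 181.3], [3.9, 16.8, 182.7]]
claw 378 [[1.3, -4.8, 92.8], [8.6, 0.1, 115.9], [9.8, 5.0, 153.6]]
railtop 1907 [[0.7, -22.6, 178.3], [2.6, -0.6, 181.4], [4.0, 21.7, 182.7]]
```

Call:
send_rows(
  deltas="0 0 0.0005 0; 0 0 0.001 0; 0 0 0.001 0",
)

```text
t: 14.9
eef_pos: [0.6302, 0.1262, 0.1369]
tool_rot: [-0.0, 0.997, -0.075, 0.001]
contact_force: [-3.4, -0.0, 0.4]
gripper_width: 0.153
grasp_force: 59.2
```

```bash
cat >> m.py <<'E'
st('fin',B(309,338,225,300)&(img[...,2]>img[...,0]+50)&(Q[...,2]>140))
st('platetop',B(268,378,210,222)&(Q[...,2]<170)&(Q[...,2]>145))
E
python3 m.py w7.png
```

```text
14.95 [0.63016179 0.12618921 0.13686961] [-3.2 -0.3  0.1] [-0.09  0.51 -0.09]
plate top 1754 [[-7.2, -16.0, 160.1], [2.1, 0.3, 181.4], [3.9, 16.6, 182.8]]
claw 378 [[1.3, -4.6, 92.8], [8.5, 0.2, 114.5], [9.8, 5.1, 153.0]]
railtop 1838 [[0.8, -22.3, 178.4], [2.8, -0.2, 181.4], [4.0, 21.7, 182.8]]
fin 2175 [[-41.7, -5.4, 159.2], [-25.4, 0.1, 160.4], [-10.3, 5.6, 161.6]]
platetop 414 [[-8.7, -18.2, 159.1], [-7.8, 0.9, 160.3], [-6.9, 19.6, 161.6]]
```

Call:
send_rows(
  deltas="0 0 0.0005 0; 0 0 0.001 0; 0 0 0.001 0",
)

```text
t: 15.25
eef_pos: [0.6301, 0.1262, 0.136]
tool_rot: [-0.0, 0.997, -0.075, 0.001]
contact_force: [-3.5, -1.0, 4.9]
gripper_width: 0.158
grasp_force: 59.9
```

Call:
send_rows(
  deltas="0 0 0.0005 0; 0 0 0.001 0; 0 0 0.001 0",
)

```text
t: 15.55
eef_pos: [0.6301, 0.1263, 0.1359]
tool_rot: [-0.0, 0.997, -0.075, 0.001]
contact_force: [-5.8, -0.5, 11.5]
gripper_width: 0.148
grasp_force: 61.0
```

```bash
python3 m.py w8.png | egrep 'fin|platetop|^1'
```

```text
15.6 [0.63010265 0.12627594 0.13586211] [-7.1 -0.9 12.3] [-0.26  1.12 -0.08]
fin 2175 [[-41.6, -5.3, 158.2], [-25.4, 0.2, 159.4], [-10.4, 5.7, 160.6]]
platetop 345 [[-8.7, -18.3, 158.5], [-7.9, -1.3, 159.5], [-7.1, 19.5, 160.7]]
```

Call:
send_rows(
  deltas="0 0 0.0005 0; 0 0 0.0005 0; 0 0 -0.001 0; 0 0 -0.002 0; 0 0 -0.002 0",
)

```text
t: 16.1
eef_pos: [0.6301, 0.1263, 0.1362]
tool_rot: [-0.0, 0.997, -0.075, 0.001]
contact_force: [-0.0, 0.1, -0.9]
gripper_width: 0.154
grasp_force: 59.0
```

Call:
send_rows(
  deltas="0 0 0 0; 0 0 0 0; 0 0 0 0; 0 0 0 0; 0 0 0 0",
  claw=0.5,
)

```text
t: 16.6
eef_pos: [0.6296, 0.1262, 0.1362]
tool_rot: [-0.0, 0.997, -0.075, 0.0]
contact_force: [0.2, -0.2, 0.1]
gripper_width: 0.5
grasp_force: 0.0
```

```bash
python3 m.py w9.png | egrep 'fin|platetop|^1'
```

```text
16.65 [0.62958201 0.12621602 0.13622672] [-0.2  0.1  1.1] [ 0.01 -0.02 -0.04]
fin 2088 [[-43.0, -5.5, 157.4], [-27.0, 0.1, 158.9], [-12.5, 5.7, 160.3]]
platetop 517 [[-9.1, -17.9, 158.1], [-8.2, 0.9, 159.5], [-7.3, 19.9, 160.8]]
```

Call:
send_rows(
  deltas="0 0 -0.015 0; 0 0 -0.035 0; 0 0 -0.06 0; 0.009 0 -0.06 0; 0.017 0 -0.06 0",
)

```text
t: 17.15
eef_pos: [0.6473, 0.1237, 0.1977]
tool_rot: [-0.0, 0.997, -0.075, 0.001]
contact_force: [0.4, 1.2, 0.1]
gripper_width: 0.501
grasp_force: 0.0
```

Call:
send_rows(
  deltas="0 0 0 0; 0 0 0 0; 0 0 0 0; 0 0 0 0; 0 0 0 0",
  claw=0,
)

```text
t: 17.65
eef_pos: [0.646, 0.1237, 0.1959]
tool_rot: [0.0, 0.997, -0.075, -0.0]
contact_force: [1.0, 0.8, 0.9]
gripper_width: 0.001
grasp_force: 0.0
```

```bash
python3 - <<'E'
from h import *
print(bot.get_obs()['eef_pos'],bot.tips_ahead)
p=cam('wrist','w10.png'); P=cloud(p); img=p['img'].astype(int)
yaw=np.radians(-8.57);R=np.array([[np.cos(yaw),np.sin(yaw)],[-np.sin(yaw),np.cos(yaw)]])
Q=np.dstack([(P[...,:2]-[.66944,.1192])@R.T,P[...,2]])*1000
fin=(img[...,2]>img[...,0]+50)&(abs(Q[...,1])<5.5)&(abs(Q[...,2]-159)<6)&(Q[...,0]>-75)&(Q[...,0]<-12)
print(fin.sum(),np.median(Q[fin],0),np.polyfit(Q[fin][:,0],Q[fin][:,2],1),np.degrees(np.arctan(np.polyfit(Q[fin][:,0],Q[fin][:,1],1)[0])))
pl=(abs(Q[...,2]-159.5)<3)&(abs(Q[...,1])<19)&(abs(Q[...,1])>8)&(Q[...,0]>-12)&(Q[...,0]<0); print(pl.sum(),np.percentile(Q[pl],[2,50,98],axis=0).round(1))
E
```

```text
[0.64602912 0.12370166 0.19590978] 0.008
436 [-1.90897656e+01 -7.92752321e-02  1.59153881e+02] [2.56457387e-02 1.59641995e+02] 0.4342689376966547
298 [[-11.9 -18.2 158.2]
 [ -9.4   8.  159.5]
 [ -7.2  18.5 160.8]]
```

View pics/w10.png

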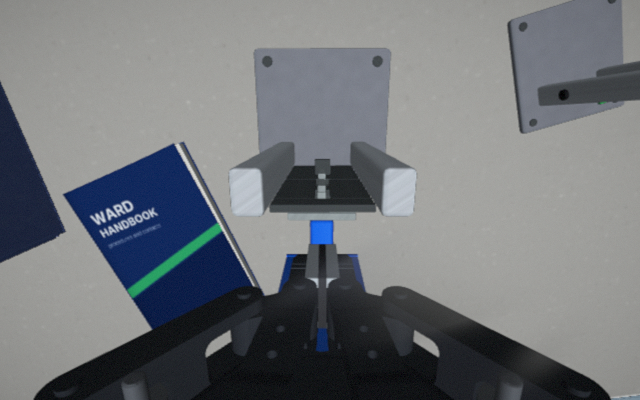

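Call:
send_rows(
  deltas="0 0 0.01 0; 0 0 0.02 0; 0 0 0.025 0; 0 0 0.026 0; 0 0 0.026 0",
)

```text
t: 18.2
eef_pos: [0.6462, 0.1236, 0.1698]
tool_rot: [0.0, 0.997, -0.075, -0.0]
contact_force: [-0.6, 0.1, -0.0]
gripper_width: 0.001
grasp_force: 0.0
```

Call:
send_rows(
  deltas="0 0 0.001 0; 0 0 0.002 0; 0 0 0.003 0; 0 0 0.003 0",
)

```text
t: 18.6
eef_pos: [0.6463, 0.1237, 0.1672]
tool_rot: [-0.0, 0.997, -0.075, 0.0]
contact_force: [-0.4, 0.3, 0.6]
gripper_width: 0.002
grasp_force: 0.0
```

Call:
send_rows(
  deltas="0 0 0.0005 0; 0 0 0.001 0; 0 0 0.001 0; 0 0 0.001 0",
)

```text
t: 19.0
eef_pos: [0.6464, 0.1237, 0.1664]
tool_rot: [-0.0, 0.997, -0.075, 0.0]
contact_force: [0.8, -0.3, 1.3]
gripper_width: -0.002
grasp_force: 0.6
```

Call:
send_rows(
  deltas="0 0 0.0005 0; 0 0 0.001 0; 0 0 0.001 0; 0 0 0.001 0",
)

```text
t: 19.4
eef_pos: [0.6465, 0.1237, 0.166]
tool_rot: [-0.0, 0.997, -0.075, 0.0]
contact_force: [-1.9, 0.1, 6.0]
gripper_width: -0.001
grasp_force: 3.1
```

Call:
send_rows(
  deltas="0 0 0.0005 0; 0 0 0.001 0; 0 0 0.001 0; 0 0 0.001 0",
)

```text
t: 19.8
eef_pos: [0.6466, 0.1238, 0.1659]
tool_rot: [-0.0, 0.997, -0.075, 0.0]
contact_force: [-4.2, -1.0, 11.2]
gripper_width: -0.001
grasp_force: 5.7
```

Call:
send_rows(
  deltas="0 0 0.0005 0; 0 0 0.001 0; 0 0 0.001 0; 0 0 0.001 0",
)

```text
t: 20.2
eef_pos: [0.6466, 0.1239, 0.1657]
tool_rot: [-0.001, 0.997, -0.075, 0.0]
contact_force: [-5.9, -0.7, 16.6]
gripper_width: 0.0
grasp_force: 8.4
```

Call:
send_rows(
  deltas="0 0 0.0003 0; 0 0 0.0006 0; 0 0 0.0006 0",
)

```text
t: 20.5
eef_pos: [0.6467, 0.1239, 0.1657]
tool_rot: [-0.001, 0.997, -0.075, 0.001]
contact_force: [-7.3, -0.8, 19.9]
gripper_width: 0.002
grasp_force: 10.1
```

Call:
send_rows(
  deltas="0 0 -0.003 0; 0 0 -0.008 0; 0 0 -0.03 0; -0.015 0 -0.07 0; -0.03 0 -0.1 0",
)

```text
t: 21.0
eef_pos: [0.6167, 0.1279, 0.2639]
tool_rot: [0.0, 0.997, -0.075, 0.0]
contact_force: [0.4, 0.3, -0.2]
gripper_width: 0.004
grasp_force: 0.0
```

Call:
send_rows(
  deltas="-0.02 0 0 0; -0.03 0 0 0; -0.03 0 0 0",
)

```text
t: 21.3
eef_pos: [0.5856, 0.133, 0.262]
tool_rot: [0.0, 0.997, -0.074, -0.001]
contact_force: [0.1, 0.6, -0.2]
gripper_width: -0.004
grasp_force: 0.0
```

```bash
python3 - <<'E'
from h import *
print(bot.get_obs()['eef_pos'])
p=cam('wrist','w11.png'); P=cloud(p); img=p['img'].astype(int)
yaw=np.radians(-8.57);R=np.array([[np.cos(yaw),np.sin(yaw)],[-np.sin(yaw),np.cos(yaw)]])
Q=np.dstack([(P[...,:2]-[.66944,.1192])@R.T,P[...,2]])*1000
fin=(img[...,2]>img[...,0]+50)&(abs(Q[...,1])<5.5)&(abs(Q[...,2]-159)<6)&(Q[...,0]>-75)&(Q[...,0]<-12)
print('fin',fin.sum(),np.median(Q[fin],0),np.polyfit(Q[fin][:,0],Q[fin][:,2],1),np.degrees(np.arctan(np.polyfit(Q[fin][:,0],Q[fin][:,1],1)[0])))
def st(nm,m): print(nm,m.sum(),np.percentile(Q[m],[2,50,98],axis=0).round(1).tolist())
st('plate',(abs(Q[...,2]-159.5)<3)&(abs(Q[...,1])<22)&(abs(Q[...,1])>8)&(Q[...,0]>-12)&(Q[...,0]<-1))
st('rail',(abs(Q[...,2]-181.5)<3)&(abs(Q[...,1])<22)&(Q[...,0]>-3)&(Q[...,0]<6))
for n in('scene','side'):
    s=cam(n)
    c=np.array(w2p(s,[.66,.12,.09])).astype(int); cv2.imwrite(f'pics/{n}9.png',cv2.resize(s['img'][c[1]-35:c[1]+40,c[0]-50:c[0]+50,::-1],(800,600),interpolation=cv2.INTER_CUBIC))
E
```

```text
[0.58561138 0.13302184 0.2620491 ]
fin 1182 [-4.12202302e+01 -4.41128695e-02  1.57929905e+02] [3.23356959e-02 1.59306130e+02] -0.31264841932906273
plate 425 [[-11.9, -18.3, 157.7], [-7.7, 8.8, 159.2], [-3.5, 20.5, 160.6]]
rail 464 [[-0.3, -21.0, 180.2], [1.5, 0.0, 181.5], [3.5, 21.0, 183.2]]
```

View pics/scene9.png

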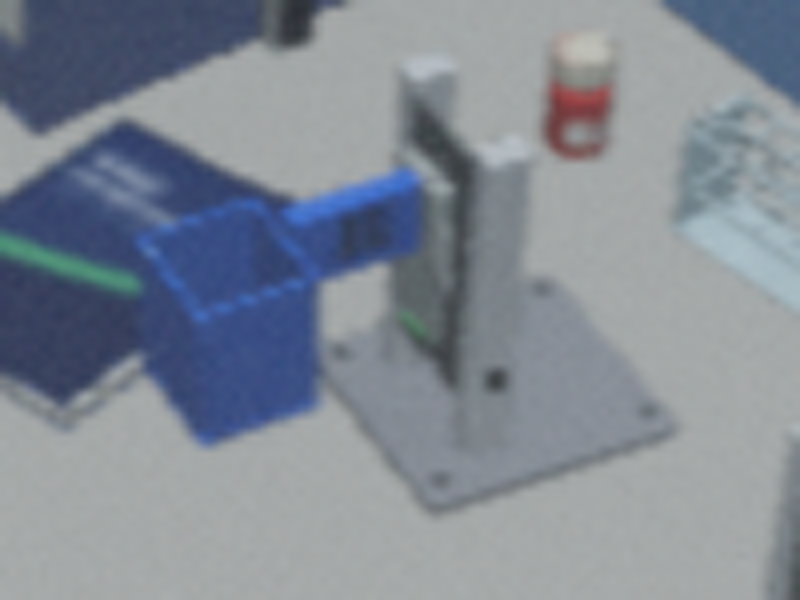

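```bash
python3 -c "
from h import *
print(bot.hand_in())"
```

```text
the job is handed in; nothing more can be done
None
```

I hung the blue cup holder on the middle-sized post, pressed it down to its hard stop (20 N, no further movement) and let go, then handed the job in at about 21 s; the hand-in gave no verdict. My last measurements put it at its home height and upright within about 0.03 rad. I couldn't see the catch itself and inferred that it snapped in from the forces while pressing.

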